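# Dry a washed grinding ball over the bench dryer

### The job

Clear the dryer's outlet: take the tent-shaped steel cover off the bench dryer and drape it astride the bar of the rail, letting go of it so it hangs there by itself. Then pick up the ball tray by its upright grip and, without letting the loose steel ball roll out of its pocket, hold the tray level and still with the ball above the middle of the dryer's outlet, the tray's underside about 5 cm above the outlet and touching nothing else. Finish while still holding it there, do not put it down; leave the beaker, the tube rack and the jar where they stand.

Things in the scene. Friction and masses are not known exactly. Their poses are not given: they have to be found in the camera images.
- dryer: Fixed white bench dryer, 190 x 190 mm, 70 mm high; in the middle of its flat top a black outlet grille, 56 mm (x) by 84 mm (y), flush. Origin: centre of its underside on the bench; z up. Panel and dial on its -x side. Dryer, rail and tray stand in any order from left to right, about half a metre ahead.
- outlet (a point): Middle of the outlet grille, on the dryer's top, 70 mm above the bench.
- cover: Loose tent of bent 3 mm steel, 0.2-0.32 kg, over the outlet: inverted V, legs 85 mm down the slope, leaning 35 deg from upright to +x and -x; 97 mm apart inside at the feet, 100 mm long (y), ridge inside 70 mm above the feet. On the ridge a grey upright grip plate, 12 mm thick (x), 60 mm long (y), top 110 mm above the feet. Origin: centre between the feet, at their level; z up.
- cover_grip (a point): Middle of the cover's grip plate, 95 mm above its feet and 25 mm above the inside of the ridge.
- rail: Fixed rail: horizontal steel bar of 14 mm diameter along its y, axis 120 mm above the bench, on two posts of 14 mm diameter 220 mm apart (about 206 mm free between them), each post on a 90 x 30 x 8 mm foot. Origin on the bench under the middle of the bar; z up.
- rail_mid (a point): Middle of the bar, on its axis, 120 mm above the bench. When the cover hangs astride the bar, with its ridge along the bar, the cover's grip point is 37 mm above this height (the inside of the ridge is 12 mm above the bar's axis).
- tray: Loose aluminium tray, 130 (x) x 90 (y) mm, floor 4 mm, edge 8 mm high, 0.2-0.35 kg. A ring on its floor (42 mm outside, 36 mm inside, 2.5 mm high) is the ball's pocket, 38 mm to +x of the middle. A stem 10 mm to -x of the middle carries a grey grip block, 44 mm long (x), 14 mm thick (y), 50 to 84 mm above the underside. Origin: middle of its underside, on the bench at first; z up when level.
- tray_grip (a point): Middle of the tray's grip block, 68 mm above the tray's underside, 48 mm to -x of the pocket's centre.
- pocket (a point): Centre of the ball pocket, on the tray's floor, 4 mm above the tray's underside, 48 mm to +x of the grip in the tray's frame.
- ball_center (a point): Centre of the loose steel ball, 25 mm diameter, 64 g, which rolls freely inside its pocket (about 10 mm any way) and climbs out if the tray is tipped by more than about 35 degrees or jerked.
- beaker: Bystander: glass beaker, 70 mm diameter, 85 mm high. Origin: centre of its underside.
- tube_rack: Bystander: white block rack with 8 holes, 60 mm (x) x 120 mm (y) x 45 mm high. Origin: centre of its underside.
- reagent: Bystander: amber jar, 60 mm diameter, 120 mm high. Origin: centre of its underside.

How it is judged:
By the outcome, as a careful person would: the job done as asked, in the order asked, and still so for the second after the job is handed in, while the arm keeps its last pose, push and grip.
It also fails if it takes over 64 s, if anything falls off the work surface, if the arm or the gripper's body presses on something with over 40 N, if the wrist force passes 120 N, or if a joint passes its speed limit or range.

### The arm

A 6-joint arm with a two-finger parallel gripper is mounted at the origin on the work surface. World frame = base frame: x ahead of the robot, y to its left, z up, the work surface at z = 0. Lengths are in mm, angles in rad, forces in N, time in s.
With the tool pointing down it reaches from about 275 to 725 mm from the base axis. Payload 15.9 kg.
Tool frame: the origin (TCP) lies where the fingers leave the gripper's body, on its centre line; the fingertips stand 73 mm ahead of it and the grasp point (between the pads) lies bot.grip_depth ahead of it (bot.grip_depth is the distance from the TCP to the grasp point, in mm); z points along the fingers, y is the line along which they close (so a half turn about z gives the same grasp; the last joint's range is limited). The gripper opens to 85 mm and grips with 20 to 120 N. Pads are 22 mm wide; open, the fingers measure 114 mm over their backs; the gripper's body (76 mm by 85 mm) begins 54 mm behind the grasp point. The pads swing forward as they close: fully open they stand 13 mm farther back than shut.
Start: joints at [1.181, 0.213, -0.034, 1.323, 0, 1.571], TCP at [189.995, 462.48, 303.906] pointing down, gripper open.
Joint ranges: [-2.98, 2.98], [-0.74, 1.72], [-1.14, 1.35], [-2.1, 2.04], [-1.57, 1.44], [-3.14, 3.14]. Speed limits (rad/s): [1.89, 1.89, 2.39, 2.57, 3.14, 3.14].

### API

Orientations are given as a rotation vector (axis times angle).
In Python, from cell import bot gives the robot as it stands.
- The arm moves only by the shell command python3 -m creep 'ROWS'. ROWS is JSON, a list of rows, each a list of 3 entries, a list of its own where there are three numbers: the gripper command: -1 is shut, 1 is fully open, values between are in proportion, then the shift along the tool's x, y, z in mm, then the turn, a rotation vector about the tool's x, y, z in degrees. In form: [[claw, [dx, dy, dz], [wx, wy, wz]], ...]. A call has 1 to 8 rows; each row shifts and turns the commanded pose from where the row before left it, along the tool's axes as they then stand; what a row does not reach is not made up. A row lasts 1/12 s, in which the tool goes at most 41.7 mm and 7.16 degrees, less where a joint would pass 70% of its speed; a pose out of reach is approached as far as the arm can. A call is refused whole if a number of a shift passes 41.7 or a number of a turn 7.16, either way. A call with a gripper value outside its range is refused whole. The fingers move at their own pace and stop on an object; the grip force is fixed at half the most. Time passes only in rows, so rows that do not move let the fingers close. It gives the time, the measured TCP pose, the force, the opening and the grip force at its end, in the units of the state.
- bot.read_state(): the state, without advancing time (a new reading comes with each control period).
- bot.get_image(name): name is "scene" or "side" or "wrist"; returns a dict with "image" (384x512x3 uint8, red, green, blue), "intrinsics" (3x3 intrinsics, pixels), "k1" (the pictures are not rectified: a ray, as slopes to the right and down, at radius r is drawn at 1 + k1 r^2 times it, then the intrinsics apply), "eye" and "orientation" of the camera in the world; the wrist camera has in their place "hand_eye" (4x4, takes a point from camera to tool coordinates, whose origin is the TCP and whose axes are the flange's). Camera axes: x right, y down, z forward; pixel columns grow to the right and rows downward; lengths in mm; the calibration is good to about 2 mm. A picture is of the moment at which its call begins: read the wrist's pose just before it. There is no depth.
- bot.hand_in(): hands the job in; it is judged then, once.
Trained networks look in a picture, given as the dict that the camera call returned (one of the last four; its "shot" number tells which), for a name from the list of things; names that differ only in an ending like _2 or _b are one class to them, and where a whole thing is asked for, a point or a joint stands for the part that bears it (a point fixed in the world has none). Each returns a list of dicts, best first, with "score" (0 to 1); they miss things now and then, are a little off and sometimes report something else, mostly with a low value. They report only what shows in the picture. A call takes as long as a camera call.
- bot.boxes_of(picture, label): "xyz" ([x, y, z] in mm, in the coordinates of the camera as it stood for that picture, good to about 4 mm: the middle of the surface that is visible of it).
- bot.silhouettes(picture, label): "region" (384x512 bool, what is visible of it).
The state is a dict: "time_s": time; "joint_positions": joint angles; "joint_velocities": joint speeds; "joint_torque": joint torques, N m; "tool_pos": TCP position; "orientation": TCP orientation; "wrist_force": force on the tool from outside, world axes, zero at the start; "wrist_torque": the same for the moment, N m; "finger_gap": opening from 0.0 (shut) to 1.0 (fully open); "grasp_force": force on a finger pad.
Only numpy, scipy, OpenCV 4.12 (cv2) and the standard library are available. Lean on these libraries where they do the work, as an engineer would, in place of code of your own. Each camera call takes 0.05 s, during which the arm holds its last target. There are 200 camera calls.

## Working session

There is one attempt and no reset: what is moved stays moved. The work goes in short steps, Python scripts to look and compute and a shell command to move; the robot and the scene stay as the last step left them, time stands still between calls to the robot, and variables do not carry over. Pictures are saved under pics/ and viewed, at most 10 in all, crops included, and the job is handed in when it is done.

```bash
mkdir -p pics; ls
cat > h.py <<'E'
import numpy as np,cv2
from cell import bot
from scipy.spatial.transform import Rotation as R
def rot(o):
    o=np.array(o,float); return o if o.shape==(3,3) else R.from_rotvec(o).as_matrix()
def cam(name):
    s=bot.read_state(); p=bot.get_image(name)
    if 'hand_eye' in p:
        T=np.eye(4);T[:3,:3]=rot(s['orientation']);T[:3,3]=s['tool_pos'];T=T@np.array(p['hand_eye'])
    else:
        T=np.eye(4);T[:3,:3]=rot(p['orientation']);T[:3,3]=p['eye']
    return p,T
def w(T,x): return T[:3,:3]@np.array(x)+T[:3,3]
def rays(p,T,px):
    K=np.array(p['intrinsics']);k=float(p['k1'])
    u=cv2.undistortPoints(np.array(px,float).reshape(-1,1,2),K,np.array([k,0,0,0,0])).reshape(-1,2)
    return np.c_[u,np.ones(len(u))]@T[:3,:3].T
def onz(p,T,px,z):
    d=rays(p,T,px); return T[:3,3]+d*((z-T[2,3])/d[:,2])[:,None]
def proj(p,T,X):
    c=(np.array(X,float)-T[:3,3])@T[:3,:3]
    return cv2.projectPoints(c.reshape(-1,1,3),np.zeros(3),np.zeros(3),np.array(p['intrinsics']),np.array([float(p['k1']),0,0,0]))[0].reshape(-1,2)
def save(p,n): cv2.imwrite('pics/'+n+'.png',p['image'][:,:,::-1])
E
python3 - <<'E'
from h import *
print(bot.read_state(),bot.grip_depth)
for c in ('scene','side','wrist'):
    p,T=cam(c);save(p,c+'0');print(c,T[:3,3].round(),T[:3,2].round(2),p['k1'])
    if c=='wrist':print(p['hand_eye'])
    for l in ['dryer','outlet','cover','cover_grip','rail','rail_mid','tray','tray_grip','pocket','ball_center','beaker','tube_rack','reagent']:
        print(l,[(round(b['score'],2),w(T,b['xyz']).round()) for b in bot.boxes_of(p,l)[:2]])
E
python3 -c "
import cv2,numpy as np
a=[cv2.imread('pics/%s0.png'%c) for c in('scene','side')]
cv2.imwrite('pics/a.png',cv2.resize(np.vstack(a),(400,600)))"
```

```text
pics
{'time_s': 0.0, 'joint_positions': array([ 1.18100020e+00,  2.13342128e-01, -3.50577044e-02,  1.32349992e+00,
        2.47904639e-05,  1.57082216e+00]), 'joint_velocities': array([-2.65331649e-05, -1.01626140e-03,  2.83482062e-04, -7.17572006e-04,
       -3.24447569e-04, -6.27594205e-04]), 'joint_torque': array([ 6.77652468e-03, -6.86159134e+01,  4.87124240e+01,  1.76541426e-02,
        2.59046265e-04, -1.65286724e-05]), 'tool_pos': array([189.89535005, 462.25458248, 303.42368138]), 'orientation': array([-6.08415001e-01, -3.08187238e+00,  1.69277031e-03]), 'wrist_force': array([-0.37342613,  0.08628028, -0.45067155]), 'wrist_torque': array([-0.03611213, -0.02742594,  0.02892628]), 'grasp_force': 0.0, 'finger_gap': 0.999340653730482} 53.900000000000006
scene [1212.  388. 1280.] [-0.43 -0.23 -0.87] 0.02135189880850943
dryer [(0.58, array([606.,  55.,  71.]))]
outlet [(0.57, array([604.,  57.,  70.]))]
cover [(0.67, array([477., 326.,  69.])), (0.63, array([583.,  12., 118.]))]
cover_grip [(0.8, array([578.,  19., 115.])), (0.55, array([ 562., -297.,    2.]))]
rail [(0.62, array([4
[... 1229 characters left out ...]
 array([545., 490.,  75.]))]
wrist [113. 495. 375.] [ 0.3  -0.12 -0.95] 0.023233174379463338
[[-1.46793107e-04 -9.45872407e-01 -3.24538700e-01  8.35703142e+01]
 [ 9.99999989e-01 -1.41015371e-04 -4.13219044e-05  7.60205350e-01]
 [-6.67969587e-06 -3.24538703e-01  9.45872418e-01 -7.07914594e+01]
 [ 0.00000000e+00  0.00000000e+00  0.00000000e+00  1.00000000e+00]]
dryer [(0.64, array([448.,  93.,  20.]))]
outlet []
cover [(0.19, array([447.,  93.,  20.]))]
cover_grip []
rail [(0.57, array([462., 429.,   8.]))]
rail_mid [(0.63, array([465., 425.,  10.]))]
tray []
tray_grip []
pocket []
ball_center [(0.66, array([447.,  89.,  23.]))]
beaker []
tube_rack []
reagent [(0.5, array([529., 536.,  89.]))]
```

View pics/scene0.png

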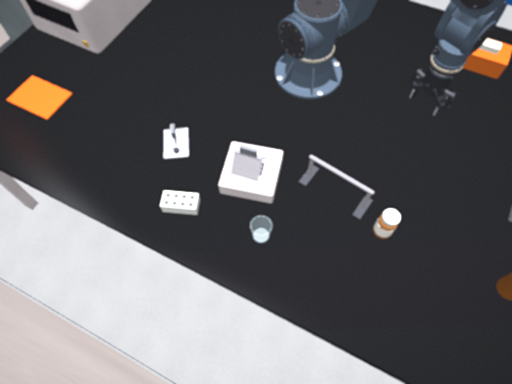

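View pics/side0.png

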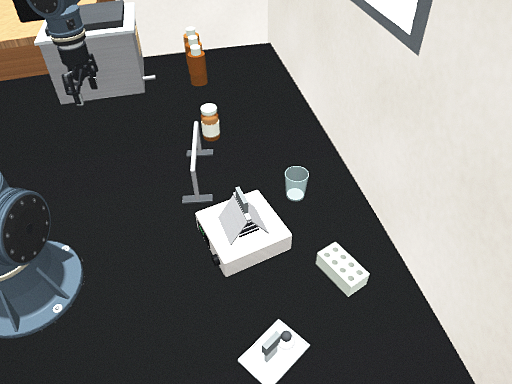

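The scene camera shows the rail on the robot's left, with bar ends at about (311,157) and (372,192). The dryer with the cover is in the middle at about (252,170). The tray is on the right at about (176,143), with its ball at (177,150).

Run:
```python
from h import *
p,T=cam('scene');q,U=cam('side')
b=onz(p,T,[(311,157),(372,192)],120);print('bar scene',b.round())
print('bar side',onz(q,U,[(199,123),(194,172)],120).round())
d=onz(p,T,[(233,143),(283,150),(272,195),(221,190)],70);print('dryer top',d.round(),d.mean(0))
print('tray',onz(p,T,[(165,128),(187,129),(189,157),(163,158)],8).round())
print('tray side',onz(q,U,[(280,320),(309,347),(268,384),(238,357)],8).round())
print('grip top ends',onz(p,T,[(241,149),(256,154)],180).round(), 'side',onz(q,U,[(238,189),(248,207)],180).round())
o=rot(bot.read_state()['orientation']);print(o.round(3))
print('shift tool for world', (o.T@np.array([450-190,20-462,330-303])).round())
im=cv2.resize(p['image'][125:215,205:390],None,fx=4,fy=4,interpolation=cv2.INTER_CUBIC)
cv2.imwrite('pics/c.png',im[:,:,::-1])
```

```text
bar scene [[461. 202. 120.]
 [494. 430. 120.]]
bar side [[504. 423. 120.]
 [462. 190. 120.]]
dryer top [[501. -80.  70.]
 [446.  94.  70.]
 [627. 139.  70.]
 [688. -22.  70.]] [565.62453434  32.71457594  70.        ]
tray [[ 523. -372.    8.]
 [ 488. -294.    8.]
 [ 595. -219.    8.]
 [ 643. -302.    8.]]
tray side [[ 592. -233.    8.]
 [ 636. -310.    8.]
 [ 531. -365.    8.]
 [ 483. -295.    8.]]
grip top ends [[575.  -2. 180.]
 [570.  50. 180.]] side [[556.  32. 180.]
 [566. -32. 180.]]
[[-0.925  0.38  -0.   ]
 [ 0.38   0.925  0.   ]
 [ 0.     0.    -1.   ]]
shift tool for world [-408. -310.  -27.]
```

View pics/c.png

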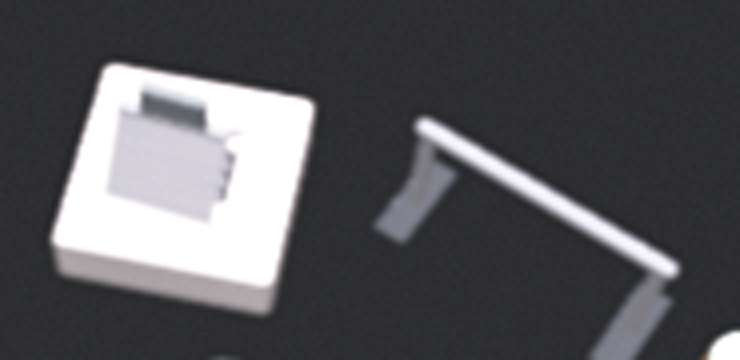

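The crop shows the cover's grip plate near (174,105) and the bar from (425,125) to (675,270). I'll move the wrist camera over the dryer.

```bash
python3 -m creep '[[1,[-36,-16.5,-2],[0,0,0]],[1,[-36,-16.5,-2],[0,0,0]],[1,[-36,-16.5,-2],[0,0,0]],[1,[-36,-16.5,-2],[0,0,0]],[1,[-36,-16.5,-2],[0,0,0]],[1,[-36,-16.5,-2],[0,0,0]],[1,[-36,-16.5,-2],[0,0,0]]]'
python3 -m creep '[[1,[-36,-16.5,-2],[0,0,0]],[1,[-36,-16.5,-2],[0,0,0]],[1,[-36,-16.5,-2],[0,0,0]],[1,[-36,-16.5,-2],[0,0,0]],[1,[-36,-16.5,-2],[0,0,0]],[1,[-36,-16.5,-2],[0,0,0]],[1,[-36,-16.5,-2],[0,0,0]]]'
python3 -m creep '[[1,[0,0,0],[0,0,7]],[1,[0,0,0],[0,0,7]],[1,[0,0,0],[0,0,7]],[1,[0,0,0],[0,0,7]],[1,[0,0,0],[0,0,7]],[1,[0,0,0],[0,0,7]],[1,[0,0,0],[0,0,7]]]'
python3 -m creep '[[1,[0,0,0],[0,0,0]],[1,[0,0,0],[0,0,0]]]'
python3 - <<'E'
from h import *
p,T=cam('wrist');save(p,'w1');print(rot(bot.read_state()['orientation']).round(3))
for l in ['outlet','cover','cover_grip']: print(l,[(round(b['score'],2),w(T,b['xyz']).round()) for b in bot.boxes_of(p,l)[:2]])
E
```

```text
time_s: 2.78
tool_pos: [380.1, 258.2, 318.2]
orientation: [0.608, 3.082, 0.001]
wrist_force: [0.3, 1.8, 0.3]
finger_gap: 1.003
grasp_force: 0.0
time_s: 3.37
tool_pos: [569.4, 55.4, 332.0]
orientation: [0.609, 3.082, 0.0]
wrist_force: [-0.1, 0.6, -0.1]
finger_gap: 0.997
grasp_force: 0.0
time_s: 3.95
tool_pos: [568.4, 57.3, 331.8]
orientation: [-1.84, -2.547, 0.0]
wrist_force: [-0.2, -0.0, -0.2]
finger_gap: 0.999
grasp_force: 0.0
time_s: 4.12
tool_pos: [568.4, 57.3, 331.9]
orientation: [-1.827, -2.556, 0.0]
wrist_force: [-0.0, -0.0, 0.4]
finger_gap: 0.995
grasp_force: 0.0
[[-0.324  0.946 -0.   ]
 [ 0.946  0.324 -0.   ]
 [-0.    -0.    -1.   ]]
outlet [(0.71, array([546.,  62.,  72.])), (0.62, array([464., 202.,   9.]))]
cover [(0.72, array([558.,  25., 115.]))]
cover_grip [(0.77, array([564.,  21., 113.]))]
```

View pics/w1.png

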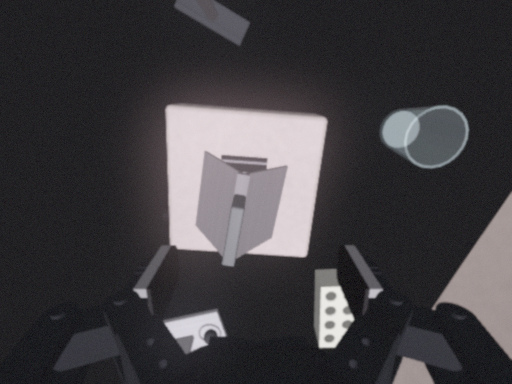

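The wrist view shows the dryer top with corners at (167,104), (326,118), (309,256) and (170,250). The cover's feet are at (205,152), (286,166), (196,226) and (270,239), and its plate top runs from about (236,208) to (230,265).

Run:
```python
from h import *
from scipy.optimize import least_squares
p,T=cam('wrist')
d=onz(p,T,[(167,104),(326,118),(309,256),(170,250)],70);print(d.round(1),d.mean(0).round(1))
f=onz(p,T,[(205,152),(286,166),(196,226),(270,239)],70);print('feet',f.round(1),f.mean(0))
M=[(-52,50,70),(52,50,70),(-52,-50,70),(52,-50,70),(0,50,145),(6,30,180),(-6,30,180),(6,-30,180),(-6,-30,180)]
px=np.array([(205,152),(286,166),(196,226),(270,239),(244,173),(245,207),(233,207),(236,265),(223,264)])
def X(v): 
    m=np.array(M,float);m[:,:2]=m[:,:2]@R.from_euler('z',v[2]).as_matrix()[:2,:2].T+v[:2];return m
r=least_squares(lambda v:(proj(p,T,X(v))-px).ravel(),[565,20,0.15],loss='soft_l1')
print(r.x,np.degrees(r.x[2]),r.fun.reshape(-1,2).round(1))
for nm in('scene','side'):
  q,U=cam(nm)
  im=cv2.resize(q['image'],None,fx=1,fy=1).copy()
  print(nm,proj(q,U,X(r.x)).round()[[0,1,2,3,5,7]].tolist())
s=bot.read_state();o=rot(s['orientation'])
# dryer yaw
e=(d[1]-d[0])+(d[2]-d[3]);print('dryer yaw',np.degrees(np.arctan2(e[1],e[0])))
print('tool yaw of y',np.degrees(np.arctan2(o[1,1],o[0,1])))
```

```text
[[447.4  94.4  70. ]
 [625.2 138.7  70. ]
 [676.5 -38.4  70. ]
 [493.5 -90.6  70. ]] [560.7  26.   70. ]
feet [[502.8  55.   70. ]
 [601.6  70.4  70. ]
 [517.7 -44.3  70. ]
 [616.9 -31.   70. ]] [559.74717118  12.51499155  70.        ]
[5.60722046e+02 1.52176207e+01 1.55804011e-01] 8.926912265721633 [[-0.6 -1.5]
 [ 2.8 -1. ]
 [-0.  -1.5]
 [ 3.3 -2.5]
 [ 0.2  1.5]
 [ 0.6  1.4]
 [-1.1 -0.8]
 [-0.6  2. ]
 [-0.3  1.1]]
scene [[267.0, 158.0], [257.0, 182.0], [240.0, 150.0], [230.0, 174.0], [256.0, 152.0], [239.0, 147.0]]
side [[218.0, 217.0], [255.0, 206.0], [230.0, 245.0], [269.0, 232.0], [239.0, 185.0], [248.0, 201.0]]
dryer yaw 14.979117037951648
tool yaw of y 18.73316227670359
```

```bash
python3 -m creep '[[1,[0,0,0],[0,0,4.9]],[1,[0,0,0],[0,0,4.9]],[1,[-20.2,-7,10],[0,0,0]],[1,[-20.2,-7,10],[0,0,0]],[1,[0,0,20],[0,0,0]],[1,[0,0,20],[0,0,0]],[1,[0,0,0],[0,0,0]]]'
python3 - <<'E'
from h import *
p,T=cam('wrist');save(p,'w2');s=bot.read_state();print(s['tool_pos'],rot(s['orientation']).round(3))
for l in ['cover_grip']: print(l,[(round(b['score'],2),w(T,b['xyz']).round()) for b in bot.boxes_of(p,l)[:2]])
E
```

```text
time_s: 5.05
tool_pos: [559.5, 14.8, 268.7]
orientation: [-2.041, -2.384, 0.005]
wrist_force: [0.0, 1.1, -1.3]
finger_gap: 1.003
grasp_force: 0.0
[559.90536194  15.06241225 270.68805429] [[-0.154  0.988 -0.003]
 [ 0.988  0.154 -0.   ]
 [ 0.    -0.003 -1.   ]]
cover_grip [(0.73, array([560.,  23., 113.]))]
```

View pics/w2.png

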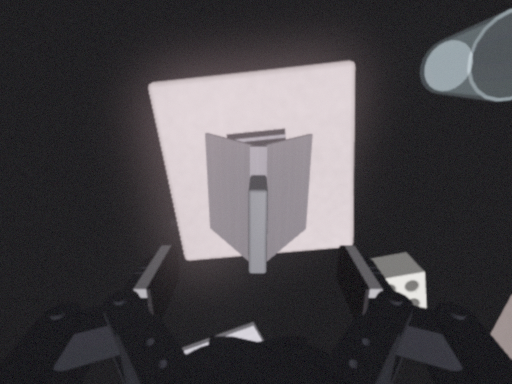

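The plate (x≈258, rows 180–272) sits centred between the fingers and square to them. I'll go down and close.

```bash
python3 -m creep '[[1,[0,0,20],[0,0,0]],[1,[0,0,15],[0,0,0]],[1,[0,0,12],[0,0,0]],[1,[0,0,2],[0,0,0]],[1,[0,0,0],[0,0,0]],[-1,[0,0,0],[0,0,0]],[-1,[0,0,0],[0,0,0]],[-1,[0,0,0],[0,0,0]]]'
python3 -m creep '[[-1,[0,0,0],[0,0,0]],[-1,[0,0,0],[0,0,0]],[-1,[0,0,0],[0,0,0]],[-1,[0,0,0],[0,0,0]],[-1,[0,0,0],[0,0,0]],[-1,[0,0,0],[0,0,0]]]'
```

```text
time_s: 5.82
tool_pos: [561.3, 15.3, 223.9]
orientation: [2.042, 2.386, 0.002]
wrist_force: [0.5, 0.8, -0.4]
finger_gap: 0.608
grasp_force: 0.0
time_s: 6.32
tool_pos: [560.7, 15.2, 222.8]
orientation: [-2.043, -2.386, 0.0]
wrist_force: [0.6, 0.3, -2.6]
finger_gap: 0.131
grasp_force: 61.8
```

```bash
python3 -m creep '[[-1,[0,0,-10],[0,0,0]],[-1,[0,0,-25],[0,0,0]],[-1,[0,0,-30],[0,0,0]],[-1,[0,0,-25],[0,0,0]],[-1,[0,0,-10],[0,0,0]],[-1,[15,-2,0],[0,0,0]],[-1,[30,-3,0],[0,0,0]],[-1,[35,-4,0],[0,0,0]]]'
python3 -m creep '[[-1,[35,-4,0],[0,0,0]],[-1,[35,-4,0],[0,0,0]],[-1,[35,-4,0],[0,0,0]],[-1,[35,-4,0],[0,0,0]],[-1,[35,-4,0],[0,0,0]],[-1,[30,-3,0],[0,0,0]],[-1,[15,-2,0],[0,0,0]]]'
python3 -m creep '[[-1,[0,0,0],[0,0,5]],[-1,[0,0,0],[0,0,6]],[-1,[0,0,0],[0,0,5]],[-1,[0,0,0],[0,0,2]],[-1,[0,0,0],[0,0,0]],[-1,[0,0,0],[0,0,0]]]'
python3 - <<'E'
from h import *
p,T=cam('wrist');s=bot.read_state();print(s['tool_pos'],rot(s['orientation']).round(3))
q,U=cam('scene');r,V=cam('side')
im=np.vstack([p['image'],np.hstack([cv2.resize(q['image'][110:230,250:410],(256,192)),cv2.resize(r['image'][80:230,150:350],(256,192))])])
cv2.imwrite('pics/w3.png',im[:,:,::-1])
print(proj(p,T,[(463,197,120),(499,427,120)]))
E
```

```text
time_s: 6.98
tool_pos: [539.6, 92.6, 323.7]
orientation: [2.046, 2.383, 0.001]
wrist_force: [0.3, -0.3, -2.4]
finger_gap: 0.13
grasp_force: 61.5
time_s: 7.57
tool_pos: [479.7, 309.4, 323.5]
orientation: [-2.04, -2.388, -0.001]
wrist_force: [-0.4, 0.2, -2.5]
finger_gap: 0.124
grasp_force: 61.5
time_s: 8.07
tool_pos: [481.0, 306.4, 323.4]
orientation: [2.39, 2.039, 0.0]
wrist_force: [0.3, -0.1, -3.1]
finger_gap: 0.126
grasp_force: 61.5
[480.96292092 306.3494715  323.27349716] [[ 0.157  0.988  0.   ]
 [ 0.988 -0.157  0.   ]
 [ 0.     0.    -1.   ]]
[[256.77421311 272.90509983]
 [255.80505952  49.68691159]]
```

View pics/w3.png

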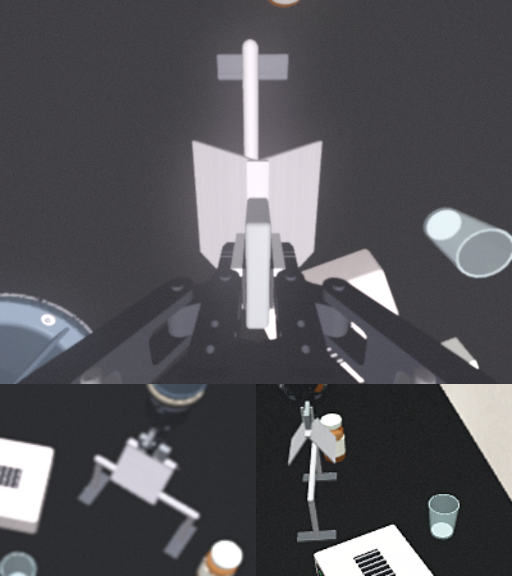

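The cover is held above the bar and nearly parallel to it. The bar's far end is at (250,42) and it disappears behind the cover at (252,157).

Run:
```python
from h import *
p,T=cam('wrist')
b=onz(p,T,[(250.5,46),(251.7,155)],122);print(b.round(1))
d=b[0]-b[1];d/=np.linalg.norm(d);print('yaw',np.degrees(np.arctan2(-d[0],d[1])))
foot=onz(p,T,[(217.5,67),(288.5,67)],8);print(foot.round(1),foot.mean(0))
n=np.array([.988,-.157,0]);print((b-bot.read_state()['tool_pos'])@n)
```

```text
[[494.9 430.2 122. ]
 [480.  335.  122. ]]
yaw -8.86033480462562
[[449.7 430.4   8. ]
 [538.8 416.2   8. ]] [494.2444767  423.32858883   8.        ]
[-5.69557106 -5.41155533]
```

```bash
python3 -m creep '[[-1,[7.5,-5.3,10],[0,0,0]],[-1,[0,0,25],[0,0,0]],[-1,[0,0,30],[0,0,0]],[-1,[0,0,20],[0,0,0]],[-1,[0,0,10],[0,0,0]],[-1,[0,0,5],[0,0,0]],[-1,[0,0,3],[0,0,0]],[-1,[0,0,0],[0,0,0]]]'
python3 -m creep '[[-1,[0,0,2],[0,0,0]],[-1,[0,0,0],[0,0,0]],[-1,[0,0,0],[0,0,0]]]'
```

```text
time_s: 8.93
tool_pos: [477.1, 314.9, 220.2]
orientation: [2.391, 2.038, 0.001]
wrist_force: [0.0, 0.1, -3.1]
finger_gap: 0.128
grasp_force: 61.5
time_s: 9.18
tool_pos: [477.2, 314.8, 218.5]
orientation: [2.391, 2.037, 0.002]
wrist_force: [0.5, -0.6, -2.9]
finger_gap: 0.132
grasp_force: 61.5
```

```bash
python3 -m creep '[[-1,[0,0,1.5],[0,0,0]],[-1,[0,0,0],[0,0,0]],[-1,[0,0,0],[0,0,0]]]'
python3 -m creep '[[-1,[0,0,1],[0,0,0]],[-1,[0,0,0],[0,0,0]],[-1,[0,0,0],[0,0,0]]]'
python3 -m creep '[[-1,[0,0,1],[0,0,0]],[-1,[0,0,0],[0,0,0]],[-1,[0,0,0],[0,0,0]]]'
```

```text
time_s: 9.43
tool_pos: [476.9, 314.7, 216.6]
orientation: [-2.391, -2.037, -0.0]
wrist_force: [-0.1, 0.8, -1.7]
finger_gap: 0.13
grasp_force: 61.7
time_s: 9.68
tool_pos: [476.8, 314.8, 216.0]
orientation: [-2.391, -2.037, -0.001]
wrist_force: [-5.2, 0.5, 6.0]
finger_gap: 0.128
grasp_force: 63.0
time_s: 9.93
tool_pos: [476.6, 315.0, 215.6]
orientation: [-2.39, -2.037, -0.002]
wrist_force: [-8.8, 0.2, 15.6]
finger_gap: 0.13
grasp_force: 64.4
```

```bash
python3 -m creep '[[-1,[0,-1.2,0],[0,0,0]],[-1,[0,0,0],[0,0,0]],[-1,[0,0,0],[0,0,0]]]'
```

```text
time_s: 10.18
tool_pos: [475.9, 315.0, 215.1]
orientation: [2.391, 2.038, 0.002]
wrist_force: [-2.6, -0.2, 8.3]
finger_gap: 0.131
grasp_force: 63.2
```

```bash
python3 -m creep '[[-1,[0,-0.4,-0.3],[0,0,0]],[-1,[0,0,0],[0,0,0]],[-0.6,[0,0,0],[0,0,0]],[-0.5,[0,0,0],[0,0,0]],[-0.3,[0,0,0],[0,0,0]],[0,[0,0,0],[0,0,0]],[0.3,[0,0,0],[0,0,0]],[0.3,[0,0,0],[0,0,0]]]'
python3 - <<'E'
from h import *
p,T=cam('wrist');q,U=cam('scene');r,V=cam('side')
im=np.vstack([p['image'],np.hstack([cv2.resize(q['image'][110:230,250:410],(256,192)),cv2.resize(r['image'][80:230,150:350],(256,192))])])
cv2.imwrite('pics/w4.png',im[:,:,::-1])
E
```

```text
time_s: 10.85
tool_pos: [475.3, 314.9, 214.6]
orientation: [-2.391, -2.037, 0.0]
wrist_force: [0.3, 0.7, 0.5]
finger_gap: 0.649
grasp_force: 0.0
```

View pics/w4.png

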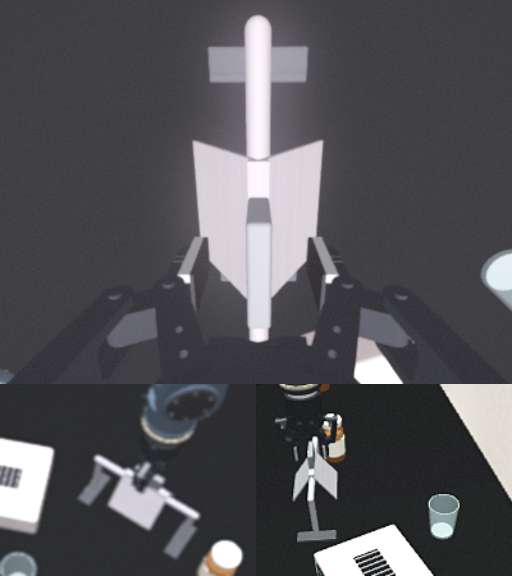

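The cover hangs astride the bar, free of the open fingers. Now I'll rise and go to the tray.

```bash
python3 -m creep '[[0.6,[0,0,-10],[0,0,0]],[1,[0,0,-30],[0,0,0]],[1,[0,0,-35],[0,0,0]],[1,[0,0,-30],[0,0,0]],[1,[0,0,-10],[0,0,0]],[1,[-15,5,0],[0,0,0]],[1,[-30,9,0],[0,0,0]],[1,[-37,11,0],[0,0,0]]]'
python3 -m creep '[[1,[-37,11,0],[0,0,0]],[1,[-37,11,0],[0,0,0]],[1,[-37,11,0],[0,0,0]],[1,[-37,11,0],[0,0,0]],[1,[-37,11,0],[0,0,0]],[1,[-37,11,0],[0,0,0]],[1,[-37,11,0],[0,0,0]],[1,[-37,11,0],[0,0,0]]]'
python3 -m creep '[[1,[-37,11,0],[0,0,0]],[1,[-37,11,0],[0,0,0]],[1,[-37,11,0],[0,0,0]],[1,[-37,11,0],[0,0,0]],[1,[-37,11,0],[0,0,0]],[1,[-30,9,0],[0,0,0]],[1,[0,0,0],[0,0,7]],[1,[0,0,0],[0,0,7]]]'
python3 -m creep '[[1,[0,0,0],[0,0,7]],[1,[0,0,0],[0,0,7]],[1,[0,0,0],[0,0,7]],[1,[0,0,0],[0,0,7]],[1,[0,0,0],[0,0,6]],[1,[0,0,0],[0,0,0]],[1,[0,0,0],[0,0,0]]]'
python3 - <<'E'
from h import *
p,T=cam('wrist');save(p,'w5');s=bot.read_state();print(s['tool_pos'],rot(s['orientation']).round(3),s['joint_positions'])
for l in ['tray','tray_grip','pocket','ball_center']: print(l,[(round(b['score'],2),w(T,b['xyz']).round()) for b in bot.boxes_of(p,l)[:2]])
E
```

```text
time_s: 11.67
tool_pos: [486.9, 230.3, 330.4]
orientation: [-2.389, -2.041, -0.001]
wrist_force: [1.3, 0.1, -0.4]
finger_gap: 1.002
grasp_force: 0.0
time_s: 12.33
tool_pos: [526.7, -78.2, 330.8]
orientation: [2.391, 2.037, 0.001]
wrist_force: [0.8, 0.1, -0.3]
finger_gap: 1.002
grasp_force: 0.0
time_s: 13.0
tool_pos: [555.7, -300.7, 329.7]
orientation: [-2.628, -1.721, 0.0]
wrist_force: [-0.1, 0.4, -0.3]
finger_gap: 1.002
grasp_force: 0.0
time_s: 13.58
tool_pos: [555.9, -298.7, 330.3]
orientation: [3.011, 0.894, 0.0]
wrist_force: [-0.0, -0.2, 0.0]
finger_gap: 1.001
grasp_force: 0.0
[ 555.96392763 -298.68560093  330.16539737] [[ 0.838  0.546  0.   ]
 [ 0.546 -0.838 -0.   ]
 [ 0.     0.    -1.   ]] [-4.92993151e-01  5.04292297e-01  4.47446250e-01  1.51355799e+00
 -3.15591020e-07  2.07102329e+00]
tray [(0.7, array([ 563., -302.,    5.]))]
tray_grip [(0.79, array([ 561., -296.,    5.]))]
pocket [(0.92, array([ 561., -302.,    2.]))]
ball_center [(0.84, array([ 595., -276.,   25.]))]
```

View pics/w5.png

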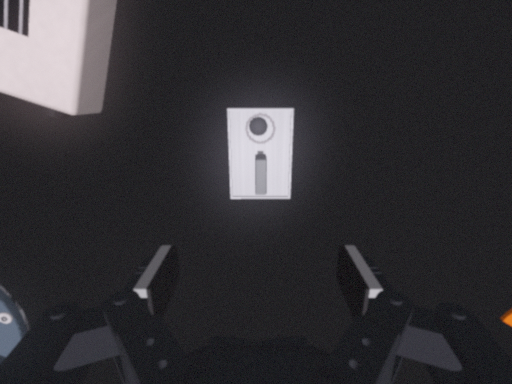

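The tray's corners are at (227,108), (294,108), (291,199) and (229,199), square to the tool. The ball sits in its ring at (258,127), and the grip top runs from about (261,157) to (261,195).

Run:
```python
from h import *
p,T=cam('wrist');s=bot.read_state();o=rot(s['orientation'])
c=onz(p,T,[(227,108),(294,108),(291,199),(229,199)],8);print(c.round(),c.mean(0))
r=onz(p,T,[(260,128)],6);g=onz(p,T,[(261,158),(261,195)],84)
def t(x):print(((np.array(x)-s['tool_pos'])@o).round(1))
m=c.mean(0);t(c);t(m);print('ring');t(r);print('grip');t(g);t(g.mean(0))
```

```text
[[ 590. -227.    8.]
 [ 639. -303.    8.]
 [ 530. -376.    8.]
 [ 479. -297.    8.]] [ 559.39157472 -300.73331596    8.        ]
[[ 67.6 -41.6 321.8]
 [ 67.6  49.1 321.8]
 [-64.1  50.3 321.8]
 [-64.1 -43.4 321.8]]
[  1.7   3.6 321.8]
ring
[[ 40.9   3.1 323.8]]
grip
[[ 15.4   3.7 245.8]
 [-30.2   3.9 245.8]]
[ -7.4   3.8 245.8]
```

```bash
python3 -m creep '[[1,[-7.5,3.7,10],[0,0,0]],[1,[0,0,30],[0,0,0]],[1,[0,0,38],[0,0,0]],[1,[0,0,38],[0,0,0]],[1,[0,0,35],[0,0,0]],[1,[0,0,25],[0,0,0]],[1,[0,0,15],[0,0,0]],[1,[0,0,8],[0,0,0]]]'
python3 -m creep '[[1,[0,0,8],[0,0,0]],[1,[0,0,0],[0,0,0]],[1,[0,0,0],[0,0,0]]]'
python3 - <<'E'
from h import *
p,T=cam('wrist');save(p,'w6');s=bot.read_state();print(s['tool_pos'])
E
```

```text
time_s: 14.55
tool_pos: [550.7, -305.3, 128.2]
orientation: [-3.011, -0.889, 0.004]
wrist_force: [-0.2, -0.8, 0.5]
finger_gap: 1.001
grasp_force: 0.0
time_s: 14.8
tool_pos: [552.0, -306.0, 123.4]
orientation: [3.013, 0.889, 0.001]
wrist_force: [0.3, 0.4, 0.2]
finger_gap: 1.001
grasp_force: 0.0
[ 552.20730301 -306.142186    123.8123007 ]
```

View pics/w6.png

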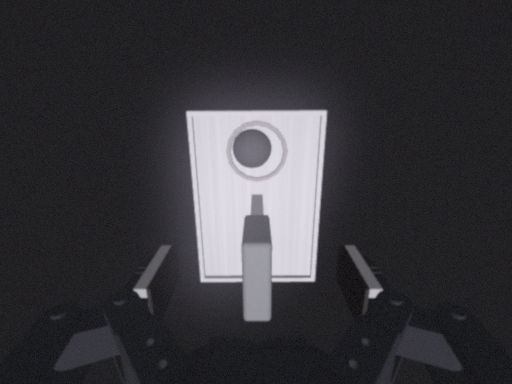

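The grip (x≈257) is centred between the fingers. The ball is in the ring, at (252,148). Closing gently.

```bash
python3 -m creep '[[0.3,[0,0,1],[0,0,0]],[-0.2,[0,0,0],[0,0,0]],[-0.4,[0,0,0],[0,0,0]],[-0.55,[0,0,0],[0,0,0]],[-0.65,[0,0,0],[0,0,0]],[-0.75,[0,0,0],[0,0,0]],[-0.85,[0,0,0],[0,0,0]],[-1,[0,0,0],[0,0,0]]]'
python3 -m creep '[[-1,[0,0,0],[0,0,0]],[-1,[0,0,0],[0,0,0]],[-1,[0,0,0],[0,0,0]],[-1,[0,0,0],[0,0,0]]]'
```

```text
time_s: 15.52
tool_pos: [551.7, -305.8, 121.9]
orientation: [3.013, 0.889, 0.0]
wrist_force: [-1.3, 1.7, 5.5]
finger_gap: 0.157
grasp_force: 59.6
time_s: 15.85
tool_pos: [551.7, -305.8, 121.9]
orientation: [3.013, 0.889, 0.0]
wrist_force: [-1.1, 2.0, 5.7]
finger_gap: 0.157
grasp_force: 59.7
```

```bash
python3 -m creep '[[-1,[0,0,-2],[0,0,0]],[-1,[0,0,-5],[0,0,0]],[-1,[0,0,-8],[0,0,0]],[-1,[0,0,-8],[0,0,0]],[-1,[0,0,-5],[0,0,0]],[-1,[0,0,-2],[0,0,0]],[-1,[0,0,0],[0,0,0]],[-1,[0,0,0],[0,0,0]]]'
python3 - <<'E'
from h import *
p,T=cam('wrist');save(p,'w7');s=bot.read_state();o=rot(s['orientation']);print(s['tool_pos'],o.round(3))
print([(round(b['score'],2),((w(T,b['xyz'])-s['tool_pos'])@o).round(1)) for b in bot.boxes_of(p,'ball_center')[:1]])
E
```

```text
time_s: 16.52
tool_pos: [551.7, -305.9, 151.7]
orientation: [3.013, 0.889, 0.0]
wrist_force: [-0.9, -0.2, -3.8]
finger_gap: 0.158
grasp_force: 58.5
[ 551.55105763 -305.80495372  151.45821664] [[ 0.84   0.543 -0.   ]
 [ 0.543 -0.84   0.   ]
 [-0.    -0.    -1.   ]]
[(0.78, array([54.1, -2.8, 97.4]))]
```

View pics/w7.png

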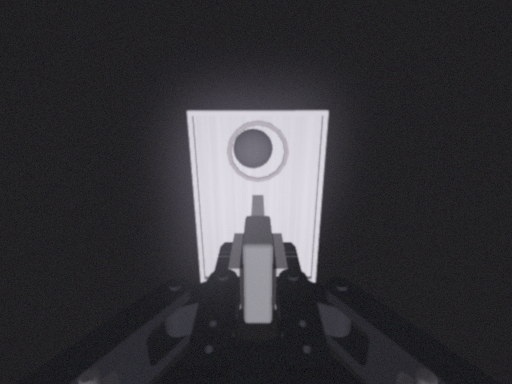

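The tray has been lifted level and matches the earlier view. The ball is still in its ring at (252,148). Next I'll locate the outlet numerically, now that it is uncovered.

Run:
```python
from h import *
for n in ('scene','side'):
    p,T=cam(n)
    for l in('outlet','dryer'):
        print(n,l,[(round(b['score'],2),w(T,b['xyz']).round(1)) for b in bot.boxes_of(p,l)[:1]])
        for m in bot.silhouettes(p,l)[:1]:
            g=m['region'];ys,xs=np.nonzero(g);P=onz(p,T,np.c_[xs,ys],70)
            print('  sil',len(xs),P.mean(0).round(1),cv2.minAreaRect(P[:,:2].astype(np.float32)))
    c=proj(p,T,[(562,26,70)])[0];gr=cv2.cvtColor(p['image'],cv2.COLOR_RGB2GRAY)
    y,x=np.mgrid[0:384,0:512];P=onz(p,T,np.c_[x.ravel(),y.ravel()],70)
    d=np.hypot(P[:,0]-562,P[:,1]-26).reshape(384,512);m=(d<65)&(gr<110)
    k=P[m.ravel()];print(n,'dark',len(k),k.mean(0).round(1),cv2.minAreaRect(k[:,:2].astype(np.float32)))
```

```text
scene outlet [(0.98, array([577.8,  31.1,  71. ]))]
  sil 2845 [578.8  31.4  70. ] ((575.0729370117188, 29.37700653076172), (215.31857299804688, 190.47979736328125), 14.702086448669434)
scene dryer [(0.61, array([577.5,  28.2,  67.1]))]
  sil 781 [ 791.3 -122.2   70. ] ((791.3995971679688, -122.9832992553711), (78.78414916992188, 126.04688262939453), 21.853412628173828)
scene dark 74 [560.   24.9  70. ] ((560.0020751953125, 24.481830596923828), (41.996761322021484, 62.262657165527344), 15.243035316467285)
side outlet [(0.87, array([485.6,  -2.9,  70.5]))]
  sil 1407 [485.6 -12.5  70. ] ((495.12115478515625, -15.793991088867188), (77.50363159179688, 224.48182678222656), 10.050429344177246)
side dryer [(0.82, array([482.5,  -5.7,  70.6]))]
  sil 1392 [485.2 -11.2  70. ] ((493.65191650390625, -15.1890869140625), (75.77239227294922, 222.81802368164062), 10.247055053710938)
side dark 1174 [568.9  28.4  70. ] ((569.2781982421875, 27.796550750732422), (113.0216064453125, 126.41401672363281), 6.290785789489746)
```

```bash
python3 -m creep '[[-1,[0,0,-4],[0,0,0]],[-1,[0,0,-10],[0,0,0]],[-1,[0,0,-16],[0,0,0]],[-1,[0,0,-20],[0,0,0]],[-1,[0,0,-18],[0,0,0]],[-1,[0,0,-13],[0,0,0]],[-1,[0,0,-7],[0,0,0]],[-1,[0,0,-2.5],[0,0,0]]]'
python3 -m creep '[[-1,[1.8,-3.6,0],[0,0,0]],[-1,[4.5,-8.9,0],[0,0,0]],[-1,[7.3,-14.3,0],[0,0,0]],[-1,[9.3,-18.3,0],[0,0,0]],[-1,[9.3,-18.3,0],[0,0,0]],[-1,[9.3,-18.3,0],[0,0,0]],[-1,[9.3,-18.3,0],[0,0,0]],[-1,[9.3,-18.3,0],[0,0,0]]]'
python3 -m creep '[[-1,[9.3,-18.3,0],[0,0,0]],[-1,[9.3,-18.3,0],[0,0,0]],[-1,[9.3,-18.3,0],[0,0,0]],[-1,[9.3,-18.3,0],[0,0,0]],[-1,[9.3,-18.3,0],[0,0,0]],[-1,[9.3,-18.3,0],[0,0,0]],[-1,[9.3,-18.3,0],[0,0,0]],[-1,[7.3,-14.3,0],[0,0,0]]]'
python3 -m creep '[[-1,[4.5,-8.9,0],[0,0,0]],[-1,[1.8,-3.6,0],[0,0,0]],[-1,[0,0,0],[0,0,0]],[-1,[0,0,0],[0,0,0]],[-1,[0,0,0],[0,0,0]],[-1,[0,0,0],[0,0,0]],[-1,[0,0,0],[0,0,0]],[-1,[0,0,0],[0,0,0]]]'
python3 - <<'E'
from h import *
y,x=np.mgrid[0:384,0:512];px=np.c_[x.ravel(),y.ravel()]
for n in('wrist','scene','side'):
    p,T=cam(n);save(p,n+'8');s=bot.read_state();o=rot(s['orientation'])
    print(n,s['tool_pos'].round(1),'ball',[(round(b['score'],2),w(T,b['xyz']).round(1)) for b in bot.boxes_of(p,'ball_center')[:1]])
    gr=cv2.cvtColor(p['image'],cv2.COLOR_RGB2GRAY)
    if n=='wrist':
        P=onz(p,T,px,136.5);L=((P-s['tool_pos'])@o)
        m=((abs(L[:,0]-48)<20)&(abs(L[:,1])<20)).reshape(384,512)&(gr<100)
        ys,xs=np.nonzero(m);print('ball px',len(xs),xs.mean(),ys.mean(),xs.min(),xs.max(),ys.min(),ys.max())
        X=onz(p,T,[(xs.mean(),ys.mean())],136.5);print(X,(X-s['tool_pos'])@o)
E
```

```text
time_s: 17.78
tool_pos: [552.1, -306.1, 244.1]
orientation: [3.012, 0.888, 0.003]
wrist_force: [0.4, -0.2, -3.6]
finger_gap: 0.153
grasp_force: 58.7
time_s: 18.45
tool_pos: [537.0, -172.0, 241.2]
orientation: [-3.012, -0.889, 0.002]
wrist_force: [1.4, -0.0, -2.6]
finger_gap: 0.154
grasp_force: 58.7
time_s: 19.12
tool_pos: [520.3, -12.9, 241.3]
orientation: [-3.012, -0.89, 0.002]
wrist_force: [0.3, 0.5, -2.8]
finger_gap: 0.154
grasp_force: 58.7
time_s: 19.78
tool_pos: [520.0, -1.5, 242.2]
orientation: [-3.014, -0.888, 0.0]
wrist_force: [0.2, 0.4, -3.7]
finger_gap: 0.151
grasp_force: 58.7
wrist [520.   -1.4 242.2] ball [(0.79, array([564.6,  33.7, 141.4]))]
ball px 4 255.0 133.25 249 264 128 143
[[570.76282558  33.54421446 136.5       ]] [[ 61.58674182  -1.88433681 105.67064862]]
scene [520.   -1.3 242.2] ball [(0.54, array([569.4,  35.9, 140.5]))]
side [520.   -1.1 242.2] ball [(0.38, array([557.5,  24.6, 142. ]))]
```

Run:
```python
from h import *
p,T=cam('wrist');s=bot.read_state();o=rot(s['orientation'])
g=cv2.cvtColor(p['image'],cv2.COLOR_RGB2GRAY);r=g[110:190,215:300]
print(cv2.resize(r,(28,20),interpolation=cv2.INTER_AREA))
t,_=cv2.threshold(cv2.GaussianBlur(r,(5,5),0),0,255,cv2.THRESH_OTSU);print('otsu',t)
n,l,st,ce=cv2.connectedComponentsWithStats((cv2.GaussianBlur(r,(5,5),0)<t).astype(np.uint8))
for a,b in zip(st[1:],ce[1:]):
    if a[4]>200:
        c=b+[215,110];X=onz(p,T,[c],120+4+12.5);print(a,c,X,(X-s['tool_pos'])@o)
for lab in('ball_center',):
    for m in bot.silhouettes(p,lab)[:1]:
        ys,xs=np.nonzero(m['region']);X=onz(p,T,[(xs.mean(),ys.mean())],136.5);print('sil',len(xs),xs.mean(),ys.mean(),X,(X-s['tool_pos'])@o)
```

```text
[[194 194 200 197 193 193 193 193 199 194 193 192 193 194 199 193 192 193
  197 203 205 205 204 205 204 206 208 208]
 [216 216 215 215 215 214 215 215 214 214 215 216 215 215 214 213 214 214
  214 216 215 215 213 213 213 214 213 213]
 [215 216 214 215 214 213 214 213 213 211 213 212 204 201 198 200 207 210
  213 216 215 215 213 212 212 214 213 212]
 [215 217 214 215 214 213 213 213 210 191 181 178 179 182 183 180 179 181
  189 209 215 215 213 213 212 215 213 212]
 [215 217 214 215 214 213 210 180 138 122 119 121 148 192 211 207 204 195
  183 182 195 210 213 212 212 214 213 212]
 [215 218 215 215 214 193 136 106 105 107 107 105 104 108 147 199 212 212
  211 200 181 184 209 213 213 214 213 212]
 [215 218 215 215 198 122 106 109 111 111 111 111 109 107 103 130 204 213
  214 216 207 180 188 211 212 214 212 212]
 [214 218 216 214 152 106 111 113 114 115 114 114 113 110 107 103 161 212
  214 216 216 201 178 194 213 214 212 212]
 [214 218 216 210 126 109 112 115 116 117 117 117 115 113 110 105 127 207
  215 216 216 215 186 184 211 214 213 212]
 [214 218 217 209 123 109 113 116 116 117 117 1
[... 824 characters left out ...]
8 205 206 199 191 183
  177 192 209 215 215 216 217 214 213 214]
 [215 219 220 218 218 216 217 218 217 211 200 194 187 182 180 186 192 198
  211 217 218 217 215 216 217 214 214 214]
 [215 219 220 218 217 216 217 218 217 216 217 220 216 215 215 215 215 216
  219 218 218 217 216 217 217 214 214 215]
 [215 218 220 218 218 217 217 218 218 216 217 220 216 217 218 216 216 216
  219 218 218 217 216 217 218 214 214 215]]
otsu 162.0
[  12   16   39   40 1230] [246.01219512 145.95203252] [[560.88768384  34.45721028 136.5       ]] [[ 53.65773202  -7.64236941 105.69720881]]
sil 1218 246.14285714285714 146.3423645320197 [[560.72193815  34.2551733  136.5       ]] [[ 53.40887201  -7.56262438 105.69721981]]
```

```bash
python3 -m creep '[[-1,[-0.3,0.4,0],[0,0,0]],[-1,[-0.5,0.8,0],[0,0,0]],[-1,[-0.7,1.1,0],[0,0,0]],[-1,[-0.7,1.1,0],[0,0,0]],[-1,[-0.5,0.8,0],[0,0,0]],[-1,[-0.3,0.4,0],[0,0,0]],[-1,[0,0,0],[0,0,0]],[-1,[0,0,0],[0,0,0]]]'
python3 -m creep '[[-1,[0,0,0],[0,0,0]],[-1,[0,0,0],[0,0,0]],[-1,[0,0,0],[0,0,0]],[-1,[0,0,0],[0,0,0]],[-1,[0,0,0],[0,0,0]],[-1,[0,0,0],[0,0,0]],[-1,[0,0,0],[0,0,0]],[-1,[0,0,0],[0,0,0]]]'
python3 - <<'E'
from h import *
for i in range(2):
    p,T=cam('wrist');s=bot.read_state();o=rot(s['orientation'])
    m=bot.silhouettes(p,'ball_center')[0]
    ys,xs=np.nonzero(m['region']);X=onz(p,T,[(xs.mean(),ys.mean())],136.5);print('sil',len(xs),X,(X-s['tool_pos'])@o,s['tool_pos'],o[:,2].round(4))
# floor level check: tray rim far corners visible
q,U=cam('scene')
print([(round(b['score'],2),w(U,b['xyz']).round()) for b in bot.boxes_of(q,'cover')[:2]])
E
```

```text
time_s: 20.85
tool_pos: [520.0, -6.6, 242.2]
orientation: [-3.013, -0.889, 0.0]
wrist_force: [-0.2, -0.5, -3.9]
finger_gap: 0.156
grasp_force: 58.7
time_s: 21.52
tool_pos: [520.0, -6.6, 242.2]
orientation: [-3.013, -0.889, 0.0]
wrist_force: [-0.7, 0.3, -2.8]
finger_gap: 0.159
grasp_force: 58.7
sil 1252 [[560.75633606  28.74030013 136.5       ]] [[ 53.41789642  -7.51816156 105.70811202]] [519.96978329  -6.56543923 242.20790528] [-0.  0. -1.]
sil 1173 [[560.76952779  28.68703234 136.5       ]] [[ 53.38829289  -7.47977799 105.71807619]] [519.98393296  -6.56753622 242.21763892] [ 0. -0. -1.]
[(0.63, array([496., 308., 107.])), (0.49, array([735., 154.,  48.]))]
```

```bash
python3 -c "
from cell import bot;print(bot.hand_in())"
```

```text
the job is handed in; nothing more can be done
None
```

The job is handed in: the cover hangs by itself astride the rail, and the arm holds the tray level and still with its underside about 50 mm above the outlet and the ball still in its pocket, measured about 3 mm from the outlet's middle.

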